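Fit the slicing blade insert in the vegetable slicer

TASK

Fit the slicing insert (lime-green finger grip) in the vegetable slicer: lay it flat in the blade bed, slide it along until its notch is on the locating pin and press it fully home there with a light push of about 10 N, never over 20 N. Then push the green lock all the way in, so that its bolt goes into the insert's cut-out, and let go; leave the glass tumbler and the salt shaker where they are.

Things in the scene. Friction and masses are not known exactly. Their poses are not given: they have to be found in the camera images.
- slicer: Flat dark slicer, 282 x 136 x 42 mm plus a carrying loop at +x, fixed. Origin: centre of underside, z up, x along it = the way the insert slides home, y across. Food lane at y -18 to 59 mm, fitting strip (pin, lock) at y -58 to -18. Blade bed, pin and lock are one carriage, set by the gap adjuster up to 9 mm either way along x of mid travel; no pose tells where; it does not move in use.
- bed_mid (a point): Point on the bed floor, slicer frame -32, -37, 30 mm: the insert's grip stands above it when home at mid travel; axes as the slicer's. The floor, 30 mm above the worktop, runs in the fitting strip from x = -47 mm of this point to past the pin (deck 35 mm high before x = -58); the ramp (29 mm) is lower. Side beams, 40 to 42 mm high, leave the insert 4 mm of play each way in y.
- pin_mid (a point): Where the pin's axis meets the bed floor with the adjuster at mid travel (slicer frame 14, -37, 30 mm); axes as the slicer's. The real pin stands up to 9 mm from here along x, either way, not along y, and must be felt. Steel pin, diameter 8 mm, 7 mm tall, in a stiff rubber bush (gives 1 mm at 20 N).
- lock_mid (a point): Middle of the lock's green thumb piece, open, adjuster at mid travel (slicer frame -12, -76, 44 mm); axes as the slicer's; the real one is shifted along x with the pin. Thumb piece 18 mm (x) by 12 mm (y), top 52 mm above the worktop; its dark housing, 37 mm high, reaches 16 mm beyond this point to -y.
- lock (a joint): Slide lock: 0 open, 0.012 m fully in. Moves along the slicer's +y with about 3 N of drag and stays where left. Its bolt enters the cut-out in the insert's near edge only when the notch is home on the pin (within about 2 mm); else it butts against the insert.
- insert_grip (a point): Middle of the slicing insert's lime-green finger grip, 16 mm above the insert's underside; grip 12 mm thick (x), 30 mm long (y), from 5 to 27 mm above the underside. Insert axes: z up, x towards the notched edge. Flat rigid plate, 5 mm thick, 0.1 to 0.17 kg; black head under the grip, steel blade to its +y side. Starts flat on the worktop, right way up; fits with its axes along the slicer's.
- insert_notch (a point): Point on the insert's underside (46 mm in +x of the grip's middle, 16 mm below it) that lies on the pin's axis when home. The notch opens at the +x edge, 12 mm ahead: mouth 25 mm wide, narrowing over 8 mm to a slot 11 mm wide (pin has 1.5 mm each side) whose flat end is 4 mm behind this point. Insert outline from here: x -60 to 12 mm, y -17 to 91 mm.
- tumbler: Clear glass tumbler, diameter 81 mm, 91 mm high, loose; origin at the centre of its underside.
- salt: Salt shaker, diameter 44 mm, 90 mm high, loose; origin at the centre of its underside.

How it is judged:
By the outcome, as a careful person would: the job done as asked, in the order asked, and still so for the second after the job is handed in, with the robot touching nothing.
It also fails if it takes over 54 s, if anything falls off the work surface, if the arm or the gripper's body presses on something with over 40 N, if the wrist force passes 120 N, or if a joint passes its speed limit or range.

ROBOT

A 6-joint arm with a two-finger parallel gripper is mounted at the origin on a cart in front of the work surface, level with it; the furniture and walls round the work are solid. World frame = base frame: x ahead of the robot, y to its left, z up, the work surface at z = 0. Lengths are in m, angles in degrees, forces in N, time in s.
With the tool pointing down it reaches from about 0.25 to 0.725 m from the base axis. Payload 9.7 kg.
Tool frame: the origin (TCP) lies at the very end of the fingers, on their centre line; the grasp point (between the pads) lies 19 mm behind it; z points along the fingers, y is the line along which they close (so a half turn about z gives the same grasp; the last joint's range is limited). The gripper opens to 85 mm and grips with 20 to 120 N. Pads are 22 mm wide; open, the fingers measure 114 mm over their backs; the gripper's body (76 mm by 85 mm) begins 54 mm behind the grasp point. The pads swing forward as they close: fully open they stand 13 mm farther back than shut.
Start: joints at [75.917, 4.979, 10.078, 95.1, 0, 90], TCP at [0.134, 0.533, 0.231] pointing down, gripper open.
Joint ranges: [-179.16, 179.16], [-48.56, 103.87], [-65.8, 70.77], [-126.05, 130.52], [-82.76, 87.17], [-180, 180]. Speed limits (degrees/s): [127.2, 127.2, 147.25, 180, 180, 180].

INTERFACE

Orientations are given as [roll, pitch, yaw] about the fixed x, y, z axes, in that order (R = Rz(yaw) Ry(pitch) Rx(roll)).
In Python, from workcell import bot gives the robot as it stands.
- The arm moves only by the tool arm_command, never from a script. Its argument "series" is a list of rows, each a list of 4 numbers: the shift along the tool's x, y, z in m, then the turn about the tool's z in rad. A call has exactly 5 rows; each row is the pose to reach, as a shift and turn from the pose commanded when the call began, along the tool's axes at that moment; what a row does not reach only later rows make up. A row lasts 1/10 s, in which the tool goes at most 50 mm and 8.59 degrees, less where a joint would pass 70% of its speed; a pose out of reach is approached as far as the arm can. A call with a gripper value outside its range is refused whole. "hand" is the finger opening in m, from 0 to 0.0854, set as the call begins (left out, the last holds). The fingers move at their own pace and stop on an object; "grip_force" is the grip in N (left out, the last holds). Time passes only in rows, so rows that repeat a pose let the fingers close, or fill a call up. It gives the time, the measured TCP pose, the force, the opening and the grip force at its end, in the units of the state.
- bot.get_obs(): the state, without advancing time (a new reading comes with each control period).
- bot.camera(name): name is "scene" or "side" or "wrist"; returns a dict with "color" (480x640x3 uint8, blue, green, red), "camera_matrix" (3x3 intrinsics, pixels), "xyz" and "orientation" of the camera in the world; the wrist camera has in their place "T_tool_cam" (4x4, takes a point from camera to tool coordinates, whose origin is the TCP and whose axes are the flange's). Camera axes: x right, y up, looking along -z (the intrinsics and any distortion apply to the point x, -y, -z); pixel columns grow to the right and rows downward; lengths in m; the calibration is good to about 2 mm. A picture is of the moment at which its call begins: read the wrist's pose just before it. There is no depth.
- bot.job_done(): hands the job in; it is judged then, once.
Trained networks look in the newest picture that a camera, given by its name, has taken for a name from the list of things; names that differ only in an ending like _2 or _b are one class to them, and where a whole thing is asked for, a point or a joint stands for the part that bears it (a point fixed in the world has none). Each returns a list of dicts, best first, with "confidence" (0 to 1); they miss things now and then, are a little off and sometimes report something else, mostly with a low value. They report only what shows in the picture. A call takes as long as a camera call.
- bot.find_in(camera, target): "location" ([column, row] in pixels, amid what is visible of it).
- bot.mark_of(camera, target): "location" ([column, row] in pixels: a listed point, or the origin of a listed thing).
The state is a dict: "time": time; "q": joint angles; "qd": joint speeds; "joint_efforts": joint torques, N m; "ee_pos": TCP position; "tcp_rot": TCP orientation; "wrist_force": force on the tool from outside, world axes, zero at the start; "torque": the same for the moment, N m; "opening": finger opening in m; "grasp_force": force on a finger pad.
Only numpy, scipy, OpenCV 4.12 (cv2) and the standard library are available. Lean on these libraries where they do the work, as an engineer would, in place of code of your own. Each camera call takes 0.05 s, during which the arm holds its last target. There are 200 camera calls.

## Working session

There is one attempt and no reset: what is moved stays moved. The work goes in short steps, Python scripts to look and compute and a tool call to move; the robot and the scene stay as the last step left them, time stands still between calls to the robot, and variables do not carry over. Pictures are saved under pics/ and viewed, at most 10 in all, crops included, and the job is handed in when it is done.

Besides the shell and the picture viewer there is one more tool, called after "Request:" in YAML: its name, and indented under it one key for each argument. arm_command: Moves the arm, as the interface text tells. Its arguments: {"type":"object","properties":{"series":{"type":"array"},"hand":{"type":"number"},"grip_force":{"type":"number"}},"required":["series"]}

```bash
mkdir -p pics; cat > h.py <<'E'
import numpy as np, cv2
from scipy.spatial.transform import Rotation as R
from workcell import bot
def Rm(o): return R.from_euler('xyz',o,degrees=True).as_matrix()
def cam(name):
    o=bot.get_obs(); c=bot.camera(name)
    if name=="wrist":
        T=np.eye(4);T[:3,:3]=Rm(o["tcp_rot"]);T[:3,3]=o["ee_pos"]
        T=T@np.array(c["T_tool_cam"])
    else:
        T=np.eye(4);T[:3,:3]=Rm(c["orientation"]);T[:3,3]=c["xyz"]
    return c,T
def ray(c,T,px):
    K=np.array(c["camera_matrix"]); d=c.get("distortion")
    p=cv2.undistortPoints(np.array([[px]],float),K,None if d is None else np.array(d))[0,0]
    v=T[:3,:3]@np.array([p[0],-p[1],-1]); return T[:3,3],v
def onz(c,T,px,z):
    o,v=ray(c,T,px); return o+v*(z-o[2])/v[2]
def pix(c,T,X):
    q=T[:3,:3].T@(np.array(X)-T[:3,3]); K=np.array(c["camera_matrix"])
    return K[:2,:2]@np.array([q[0],-q[1]])/-q[2]+K[:2,2]
E
python3 - <<'E'
from h import *
o=bot.get_obs(); print({k:np.round(v,3) for k,v in o.items()})
Z=dict(slicer=0,bed_mid=.03,pin_mid=.03,lock_mid=.044,insert_grip=.016,insert_notch=0,tumbler=0,salt=0)
for n in ["scene","side","wrist"]:
    c,T=cam(n); cv2.imwrite(f"pics/{n}0.png",c["color"]); print(n,[k for k in c],np.round(T[:3,3],3))
    for t,z in Z.items():
        for m in bot.mark_of(n,t)[:2]:
            print(" ",t,np.round(m["location"],1),round(m["confidence"],2),np.round(onz(c,T,m["location"],z)[:2],4))
E
```

```text
{'time': np.float64(0.0), 'q': array([ 7.5917e+01,  5.0100e+00,  1.0035e+01,  9.5100e+01, -1.0000e-03,
        9.0000e+01]), 'qd': array([-0.045, -0.125,  0.051,  0.012, -0.027,  0.057]), 'joint_efforts': array([-1.0000e-03, -5.2039e+01,  4.6480e+01,  1.7000e-02, -0.0000e+00,
       -0.0000e+00]), 'ee_pos': array([0.134, 0.533, 0.231]), 'tcp_rot': array([-1.79924e+02,  1.00000e-03,  1.65916e+02]), 'wrist_force': array([ 0.279, -0.214, -0.185]), 'torque': array([ 0.004, -0.048, -0.004]), 'grasp_force': np.float64(0.0), 'opening': np.float64(0.085)}
scene ['color', 'camera_matrix', 'xyz', 'orientation'] [-0.    -0.819  0.604]
  slicer [333.1 316.8] 0.58 [0.5556 0.0592]
  bed_mid [303.7 298.3] 0.66 [0.5168 0.104 ]
  bed_mid [333.5 317.5] 0.44 [0.5273 0.0131]
  pin_mid [317.  310.7] 0.64 [0.5143 0.0497]
  lock_mid [296.9 304.9] 0.97 [0.481  0.0659]
  insert_grip [216.5 251.6] 0.62 [0.4684 0.4236]
  insert_notch [228.8 267.4] 0.66 [0.4717 0.3631]
  tumbler [327.2 253.6] 0.72 [0.6988 0.3139]
  salt [421.7 308.7] 0.76 [ 0.7209 -0.0034]
side ['color', 'camera_matrix', 'xyz', 'orientation'] [ 0.544 -0.652  0.506]
  slicer [304.7 316.3] 0.59 [0.5569 0.0517]
  bed_mid [281.  292.8] 0.69 [0.5188 0.0796]
  pin_mid [278.7 304.3] 0.76 [0.5154 0.046 ]
  lock_mid [256.  292.4] 0.7 [0.479  0.0623]
  insert_grip [263.9 212.4] 0.65 [0.4766 0.4408]
  insert_notch [265.7 232.1] 0.74 [0.4821 0.3708]
  tumbler [361.5 242.7] 0.85 [0.6851 0.3054]
  salt [412.7 339.5] 0.62 [ 0.722  -0.0217]
wrist ['color', 'camera_matrix', 'T_tool_cam'] [0.057 0.552 0.374]
```

View pics/scene0.png

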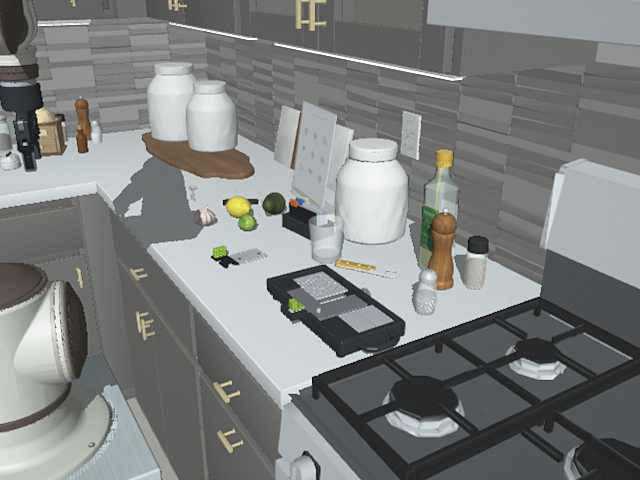

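View pics/side0.png

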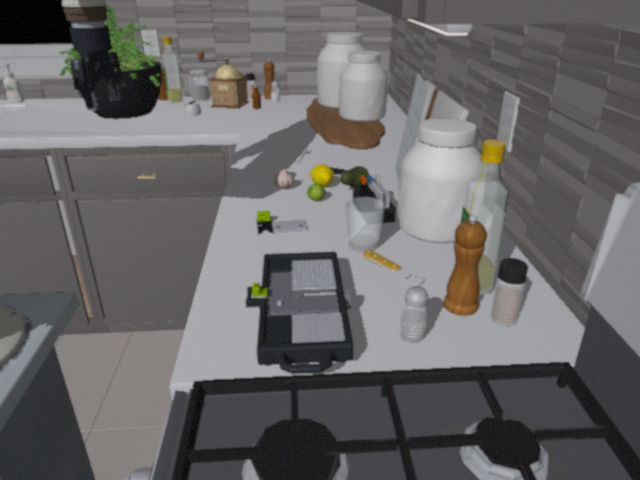

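The pictures show the insert at scene px (222,255), with its notched edge towards the slicer. The slicer is at (333,312), with the green lock at (296,305) on the robot's side. The detections agree with this. Next I'll go above the insert.

```bash
cat >> h.py <<'E'
def delta(x,y,z,yaw):
    o=bot.get_obs(); M=Rm(o["tcp_rot"]); d=M.T@(np.array([x,y,z])-o["ee_pos"])
    # tool points down: positive turn about tool z lowers yaw
    t=(o["tcp_rot"][2]-yaw+180)%360-180
    print("delta",np.round(d,4),"turn rad",round(np.radians(t),4))
E
python3 - <<'E'
from h import *
c=bot.camera("wrist"); print(np.round(c["T_tool_cam"],3),np.round(c["camera_matrix"],1))
delta(.45,.40,.20,180)
E
```

```text
[[ 0.001  0.952  0.305  0.079]
 [ 1.    -0.    -0.001 -0.   ]
 [-0.001  0.305 -0.952 -0.142]
 [ 0.     0.     0.     1.   ]] [[396.3   0.  314.6]
 [  0.  396.3 244.5]
 [  0.    0.    1. ]]
delta [-0.3391 -0.0525  0.0313] turn rad -0.2458
```

Request:
arm_command:
  series:
    - [-0.04,-0.007,0,-0.03]
    - [-0.085,-0.015,0,-0.07]
    - [-0.13,-0.023,0,-0.12]
    - [-0.175,-0.03,0,-0.17]
    - [-0.22,-0.035,0,-0.21]
  hand: 0.05

```text
time: 1.9
ee_pos: [0.3402, 0.445, 0.2316]
tcp_rot: [180.0, 0.0, 178.1]
wrist_force: [-0.4, 1.0, -0.3]
opening: 0.0503
grasp_force: 0.0
```

```bash
python3 - <<'E'
from h import *
delta(.46,.40,.21,180)
E
```

```text
delta [-0.1213 -0.0409  0.0216] turn rad -0.0337
```

Request:
arm_command:
  series:
    - [-0.03,-0.01,0.005,-0.01]
    - [-0.06,-0.02,0.011,-0.02]
    - [-0.09,-0.03,0.017,-0.034]
    - [-0.12,-0.04,0.021,-0.034]
    - [-0.12,-0.04,0.021,-0.034]

```text
time: 2.4
ee_pos: [0.4598, 0.4, 0.2088]
tcp_rot: [-179.9, -0.0, 179.7]
wrist_force: [-0.6, -0.1, -0.2]
opening: 0.0502
grasp_force: 0.0
```

```bash
python3 - <<'E'
from h import *
c,T=cam("wrist"); cv2.imwrite("pics/w1.png",c["color"]); np.savez("w1",T=T,K=c["camera_matrix"])
for t,z in dict(insert_grip=.016,insert_notch=0).items():
    for m in bot.mark_of("wrist",t)[:2]:
        print(" ",t,np.round(m["location"],1),round(m["confidence"],2),np.round(onz(c,T,m["location"],z)[:2],4))
E
```

```text
insert_grip [339.9 226.7] 0.71 [0.4718 0.422 ]
  insert_notch [289.1 230.1] 0.59 [0.4792 0.3763]
```

View pics/w1.png

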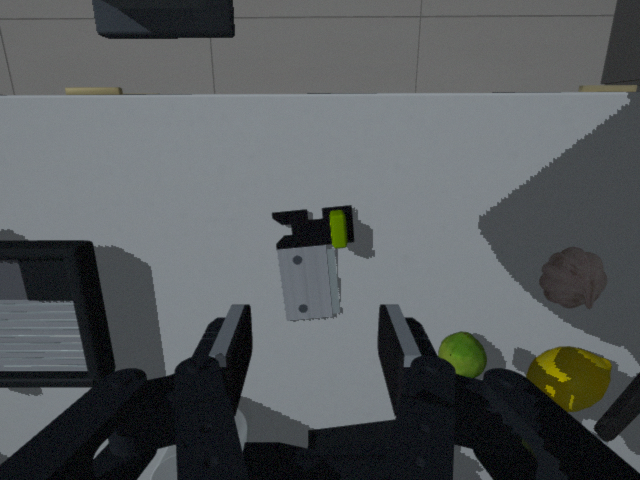

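The insert is at px (272–352, 206–321), with the notch mouth on the left at about (285,228) and the grip at (340,228). Next I'll get its yaw from the blade's edges and the centre of the grip.

```bash
python3 - <<'E'
from h import *
d=np.load("w1.npz"); c=dict(camera_matrix=d["K"]);T=d["T"]
P=lambda p,z:onz(c,T,p,z)[:2]
for a,b in [((278,250),(288,321)),((272,213),(277,247))]:
    v=P(b,.005)-P(a,.005); print("yaw",np.degrees(np.arctan2(v[1],v[0]))-90, np.hypot(*v))
im=cv2.imread("pics/w1.png"); h=cv2.cvtColor(im,cv2.COLOR_BGR2HSV)
m=cv2.inRange(h,(28,120,60),(50,255,255)); m[:, :300]=0; m[:,380:]=0; m[270:]=0
n,l,s,ce=cv2.connectedComponentsWithStats(m); i=1+np.argmax(s[1:,4]); print(s[i])
pts=np.argwhere(l==i)[:,::-1].astype(float)
w=np.array([P(p,.022) for p in pts]); print("centre",w.mean(0)); u,sv,vt=np.linalg.svd(w-w.mean(0)); print("long axis",np.degrees(np.arctan2(vt[0,1],vt[0,0])))
print(np.ptp((w-w.mean(0))@vt.T,axis=0))
E
```

```text
yaw -84.23434957966458 0.07363313455084605
yaw -83.92500201106535 0.032201524303628985
[329 210  17  38 527]
centre [0.47193176 0.41952005]
long axis 6.19212000197203
[0.0334781  0.01296791]
```

```bash
python3 - <<'E'
from h import *
delta(.472,.420,.008,186)
E
```

```text
delta [-0.0151  0.0183  0.2023] turn rad -0.1069
```

Request:
arm_command:
  series:
    - [-0.0123,0.0203,0.04,-0.1069]
    - [-0.0123,0.0203,0.08,-0.1069]
    - [-0.0123,0.0203,0.12,-0.1069]
    - [-0.0123,0.0203,0.15,-0.1069]
    - [-0.0123,0.0203,0.16,-0.1069]

```text
time: 3.05
ee_pos: [0.4672, 0.4215, 0.0471]
tcp_rot: [-179.9, -0.2, -173.9]
wrist_force: [-0.1, 0.1, 0.5]
opening: 0.05
grasp_force: 0.0
```

```bash
python3 - <<'E'
from h import *
delta(.472,.420,.008,186)
c,T=cam("wrist"); cv2.imwrite("pics/w2.png",c["color"])
for m in bot.mark_of("wrist","insert_grip")[:2]: print(m, onz(c,T,m["location"],.016))
E
```

```text
delta [-0.0048 -0.0019  0.0391] turn rad 0.0019
{'location': [310.8, 300.1], 'confidence': 0.58} [0.47185218 0.4202495  0.016     ]
```

View pics/w2.png

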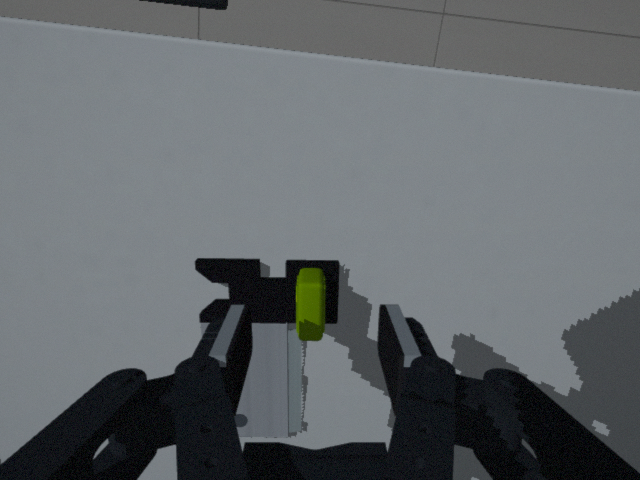

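The grip sits midway between the fingers at px (311,302) and is squared up, so I'll go down and close.

Request:
arm_command:
  series:
    - [-0.005,-0.002,0.015,0]
    - [-0.005,-0.002,0.03,0]
    - [-0.005,-0.002,0.038,0]
    - [-0.005,-0.002,0.039,0]
    - [-0.005,-0.002,0.039,0]

```text
time: 3.65
ee_pos: [0.4747, 0.4205, 0.0112]
tcp_rot: [-180.0, -0.0, -174.0]
wrist_force: [-0.0, 0.3, -0.2]
opening: 0.0503
grasp_force: 0.0
```

Request:
arm_command:
  series:
    - [0,0,0,0]
    - [0,0,0,0]
    - [0,0,0,0]
    - [0,0,0,0]
    - [0,0,0,0]
  hand: 0.005
  grip_force: 50

```text
time: 4.15
ee_pos: [0.4749, 0.4208, 0.012]
tcp_rot: [180.0, 0.0, -174.0]
wrist_force: [-0.2, -0.6, 5.2]
opening: 0.0106
grasp_force: 50.0
```

Request:
arm_command:
  series:
    - [0,0,-0.01,0]
    - [0,0,-0.03,0]
    - [0,0,-0.06,0]
    - [0,0,-0.09,0]
    - [0,0,-0.1,0]

```text
time: 4.65
ee_pos: [0.4755, 0.4213, 0.1149]
tcp_rot: [179.9, 0.2, -174.0]
wrist_force: [0.1, 0.3, -0.9]
opening: 0.0109
grasp_force: 49.2
```

```bash
python3 - <<'E'
from h import *
print(bot.get_obs()["wrist_force"],bot.get_obs()["torque"],bot.get_obs()["ee_pos"])
# nominal slicer yaw -90-ish: go where the camera sees pin+lock
delta(.50,.16,.17,186)
E
```

```text
[ 0.10280599  0.25526774 -0.90603037] [ 0.08215079 -0.03656418  0.01998333] [0.47554302 0.42125993 0.11490032]
delta [ 0.0029 -0.2623 -0.0557] turn rad 0.0003
```

Request:
arm_command:
  series:
    - [0,-0.03,-0.02,0]
    - [0,-0.075,-0.04,0]
    - [0,-0.12,-0.056,0]
    - [0,-0.165,-0.056,0]
    - [0.003,-0.19,-0.056,0]

```text
time: 5.15
ee_pos: [0.4918, 0.2285, 0.1672]
tcp_rot: [-180.0, 0.0, -174.1]
wrist_force: [1.0, 0.4, -1.3]
opening: 0.0108
grasp_force: 49.4
```

```bash
python3 - <<'E'
from h import *
Z=dict(slicer=0,bed_mid=.03,pin_mid=.03,lock_mid=.044)
c,T=cam("wrist"); cv2.imwrite("pics/w3.png",c["color"]); np.savez("w3",T=T,K=c["camera_matrix"])
for t,z in Z.items():
    for m in bot.mark_of("wrist",t)[:2]:
        print(" ",t,np.round(m["location"],1),round(m["confidence"],2),np.round(onz(c,T,m["location"],z)[:2],4))
E
```

```text
slicer [102.4 267.2] 0.65 [0.5502 0.0565]
  slicer [123.6 243.5] 0.65 [0.5273 0.075 ]
  bed_mid [124.5 242.3] 0.83 [0.5152 0.0898]
  pin_mid [ 57.1 235.8] 0.65 [0.5153 0.0407]
  lock_mid [ 82.4 189.1] 0.85 [0.4751 0.0697]
```

View pics/w3.png

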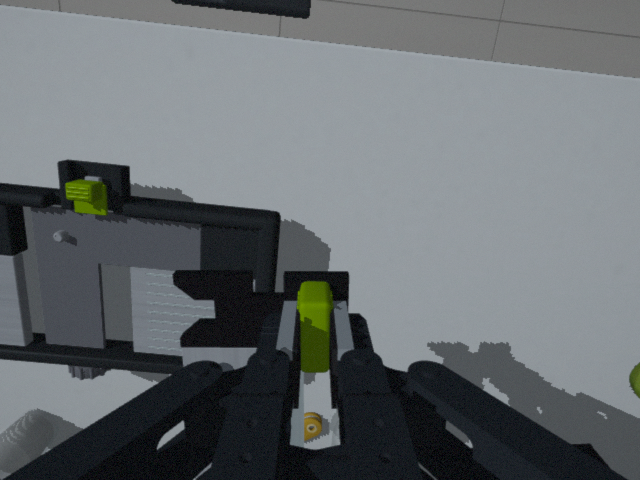

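Pin at about px (60,236), green thumb piece at about (88,195), and the held insert is level with its notch facing left. Next I'll enlarge the slicer part for its yaw and the carriage shift.

```bash
python3 - <<'E'
from h import *
im=cv2.imread("pics/w3.png")[150:300,0:200]; cv2.imwrite("pics/w3c.png",cv2.resize(im,(800,600),interpolation=cv2.INTER_CUBIC))
d=np.load("w3.npz"); c=dict(camera_matrix=d["K"]);T=d["T"]
P=lambda p,z:onz(c,T,p,z)[:2]
for a,b in [((130,213),(255,223)),((0,359),(180,373)),((0,345),(180,360))]:
    v=P(a,.041)-P(b,.041); print("yaw",np.degrees(np.arctan2(v[1],v[0])))
E
```

```text
yaw -88.7795524047529
yaw -89.3070830199182
yaw -89.61788244081977
```

View pics/w3c.png

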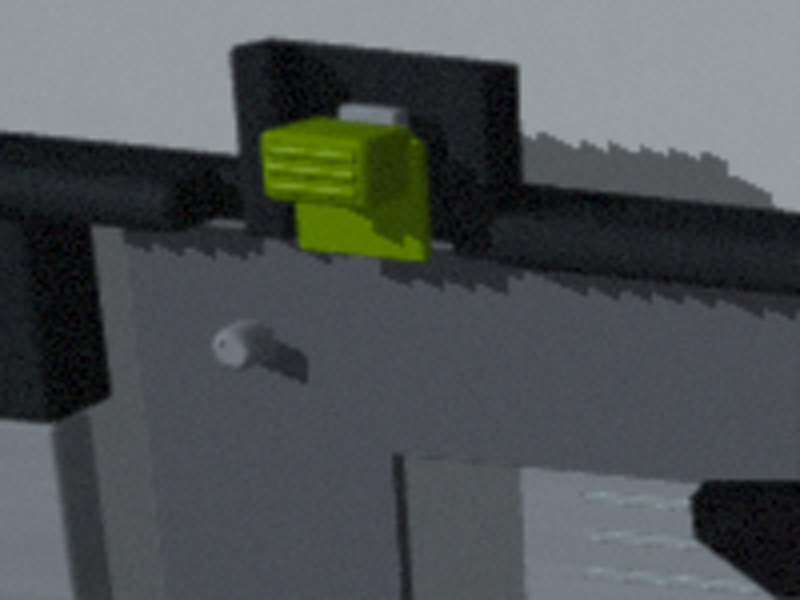

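```bash
python3 - <<'E'
from h import *
d=np.load("w3.npz"); c=dict(camera_matrix=d["K"]);T=d["T"]
P=lambda p,z:onz(c,T,p,z)[:2]
print("pin top",P((58.75,236.3),.037)); 
for p in [(262,130),(378,118),(360,205),(265,196)]: print("thumb top",P((p[0]/4,150+p[1]/4),.052))
delta(.515,.13,.11,180.5)
E
```

```text
pin top [0.51301498 0.04630805]
thumb top [0.47002225 0.06362059]
thumb top [0.46609552 0.08249238]
thumb top [0.48089135 0.07861079]
thumb top [0.48099274 0.06316394]
delta [-0.0127 -0.1034  0.0567] turn rad 0.0961
```

The pin is about 5 mm towards the insert from mid travel, near (0.514, 0.046), and the slicer's yaw is about -89.5°. I'll go to just above staging and check from close by.

Request:
arm_command:
  series:
    - [-0.003,-0.03,0,0.02]
    - [-0.006,-0.06,0.01,0.05]
    - [-0.01,-0.09,0.03,0.08]
    - [-0.0127,-0.1034,0.05,0.0961]
    - [-0.0127,-0.1034,0.0567,0.0961]

```text
time: 5.9
ee_pos: [0.5146, 0.1291, 0.108]
tcp_rot: [-179.9, -0.2, -179.5]
wrist_force: [0.0, -0.1, -1.5]
opening: 0.0106
grasp_force: 49.4
```

```bash
python3 - <<'E'
from h import *
delta(.5165,.114,.075,180.5)
E
```

```text
delta [-0.0019 -0.0151  0.033 ] turn rad -0.0007
```

Request:
arm_command:
  series:
    - [-0.001,-0.008,0,0]
    - [-0.002,-0.015,0.015,0]
    - [-0.002,-0.015,0.028,0]
    - [-0.002,-0.015,0.033,0]
    - [-0.002,-0.015,0.033,0]

```text
time: 6.4
ee_pos: [0.5166, 0.115, 0.0765]
tcp_rot: [-180.0, -0.1, -179.5]
wrist_force: [-0.0, -0.4, -1.1]
opening: 0.011
grasp_force: 49.4
```

```bash
python3 - <<'E'
from h import *
o=bot.get_obs(); print(o["ee_pos"],o["tcp_rot"],o["wrist_force"])
c,T=cam("wrist"); cv2.imwrite("pics/w4.png",c["color"]); np.savez("w4",T=T,K=c["camera_matrix"])
zt=o["ee_pos"][2]-.0115
for t,z in dict(insert_notch=zt,insert_grip=zt+.016).items():
    for m in bot.mark_of("wrist",t)[:1]:
        print(" ",t,np.round(m["location"],1),round(m["confidence"],2),np.round(onz(c,T,m["location"],z)[:2],4))
print("expect pin top",pix(c,T,(.5135,.0463,.037)))
E
```

```text
[0.51661569 0.11502072 0.07648833] [-1.79985767e+02 -9.54296194e-02 -1.79455424e+02] [-0.02690901 -0.42263886 -1.10281801]
  insert_notch [209.6 304.9] 0.81 [0.5145 0.07  ]
  insert_grip [315.1 323.7] 0.91 [0.5142 0.1152]
expect pin top [175.80194066 277.33055667]
```

View pics/w4.png

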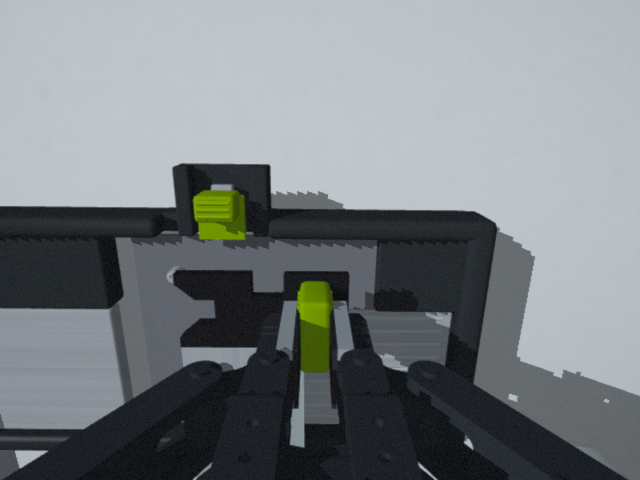

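The pin is at px (173,276), close to the prediction. The notch is 25 mm behind it and within about 1.5 mm across, so I'll nudge it and lower.

Request:
arm_command:
  series:
    - [0.001,-0.002,0.008,0]
    - [0.001,-0.002,0.018,0]
    - [0.001,-0.002,0.026,0]
    - [0.001,-0.002,0.03,0]
    - [0.001,-0.002,0.031,0]

```text
time: 7.05
ee_pos: [0.5159, 0.1127, 0.0457]
tcp_rot: [-180.0, -0.1, -179.5]
wrist_force: [-0.2, -0.0, -1.4]
opening: 0.0104
grasp_force: 49.4
```

Request:
arm_command:
  series:
    - [0,0,0.001,0]
    - [0,0,0.002,0]
    - [0,0,0.0025,0]
    - [0,0,0.003,0]
    - [0,0,0.003,0]

```text
time: 7.55
ee_pos: [0.5163, 0.1128, 0.0437]
tcp_rot: [180.0, 0.0, -179.5]
wrist_force: [0.4, 0.4, -1.9]
opening: 0.0107
grasp_force: 49.4
```

Request:
arm_command:
  series:
    - [0,0,0.0005,0]
    - [0,0,0.001,0]
    - [0,0,0.0015,0]
    - [0,0,0.0015,0]
    - [0,0,0.0015,0]

```text
time: 8.05
ee_pos: [0.5163, 0.1128, 0.0421]
tcp_rot: [-180.0, 0.0, -179.5]
wrist_force: [0.4, -0.3, -2.2]
opening: 0.0107
grasp_force: 49.5
```

Request:
arm_command:
  series:
    - [0,0,0.0005,0]
    - [0,0,0.001,0]
    - [0,0,0.001,0]
    - [0,0,0.001,0]
    - [0,0,0.001,0]

```text
time: 8.55
ee_pos: [0.5163, 0.1128, 0.0419]
tcp_rot: [180.0, 0.0, -179.5]
wrist_force: [-4.0, -1.0, 6.9]
opening: 0.0106
grasp_force: 50.5
```

The insert is on the bed floor. I'll ease off to a light contact and slide towards the pin.

Request:
arm_command:
  series:
    - [0,0,-0.0006,0]
    - [0,-0.003,-0.0006,0]
    - [0,-0.006,-0.0006,0]
    - [0,-0.008,-0.0006,0]
    - [0,-0.008,-0.0006,0]

```text
time: 9.05
ee_pos: [0.5167, 0.1045, 0.0419]
tcp_rot: [-180.0, 0.0, -179.5]
wrist_force: [0.3, 1.0, 3.4]
opening: 0.0106
grasp_force: 50.1
```

Request:
arm_command:
  series:
    - [0,-0.002,0,0]
    - [0,-0.004,0,0]
    - [0,-0.006,0,0]
    - [0,-0.008,0,0]
    - [0,-0.008,0,0]

```text
time: 9.55
ee_pos: [0.5166, 0.0966, 0.0419]
tcp_rot: [180.0, 0.0, -179.5]
wrist_force: [-0.6, 2.4, 5.2]
opening: 0.0107
grasp_force: 50.4
```

Request:
arm_command:
  series:
    - [0,-0.001,0,0]
    - [0,-0.0015,0,0]
    - [0,-0.002,0,0]
    - [0,-0.0025,0,0]
    - [0,-0.003,0,0]

```text
time: 10.05
ee_pos: [0.5166, 0.094, 0.042]
tcp_rot: [180.0, 0.0, -179.5]
wrist_force: [-0.2, 3.7, 5.0]
opening: 0.0107
grasp_force: 50.4
```

Request:
arm_command:
  series:
    - [0,-0.0005,0,0]
    - [0,-0.001,0,0]
    - [0,-0.0015,0,0]
    - [0,-0.002,0,0]
    - [0,-0.002,0,0]

```text
time: 10.55
ee_pos: [0.5165, 0.0919, 0.0419]
tcp_rot: [180.0, 0.0, -179.5]
wrist_force: [-0.5, 4.0, 6.3]
opening: 0.0107
grasp_force: 50.4
```

Request:
arm_command:
  series:
    - [0,-0.0004,-0.0003,0]
    - [0,-0.0008,-0.0003,0]
    - [0,-0.001,-0.0003,0]
    - [0,-0.001,-0.0003,0]
    - [0,-0.001,-0.0003,0]

```text
time: 11.05
ee_pos: [0.5165, 0.0908, 0.042]
tcp_rot: [-180.0, -0.0, -179.5]
wrist_force: [-0.5, 3.0, 3.1]
opening: 0.0108
grasp_force: 50.2
```

Request:
arm_command:
  series:
    - [0,-0.0004,0,0]
    - [0,-0.0008,0,0]
    - [0,-0.001,0,0]
    - [0,-0.001,0,0]
    - [0,-0.001,0,0]

```text
time: 11.55
ee_pos: [0.5164, 0.0903, 0.042]
tcp_rot: [179.9, -0.0, -179.5]
wrist_force: [-1.0, 6.6, 3.1]
opening: 0.011
grasp_force: 50.1
```

Request:
arm_command:
  series:
    - [0,-0.0003,0,0]
    - [0,-0.0005,0,0]
    - [0,-0.0005,0,0]
    - [0,-0.0005,0,0]
    - [0,-0.0005,0,0]

```text
time: 12.05
ee_pos: [0.5165, 0.0901, 0.042]
tcp_rot: [179.9, -0.0, -179.5]
wrist_force: [-0.8, 7.9, 3.1]
opening: 0.0106
grasp_force: 50.1
```

Request:
arm_command:
  series:
    - [0,-0.0004,0,0]
    - [0,-0.0008,0,0]
    - [0,-0.0011,0,0]
    - [0,-0.0011,0,0]
    - [0,-0.0011,0,0]

```text
time: 12.55
ee_pos: [0.5165, 0.0897, 0.042]
tcp_rot: [179.8, 0.0, -179.4]
wrist_force: [-0.5, 13.0, 3.7]
opening: 0.0105
grasp_force: 50.1
```

```bash
python3 - <<'E'
from h import *
o=bot.get_obs(); print(o["ee_pos"],o["wrist_force"])
c,T=cam("wrist"); im=c["color"]; np.savez("w5",T=T,K=c["camera_matrix"])
cv2.imwrite("pics/w5.png",cv2.resize(im[150:400,140:400],None,fx=2.4,fy=2.4,interpolation=cv2.INTER_CUBIC))
E
```

```text
[0.51650893 0.08966877 0.04203707] [-0.4812453  13.02990217  3.72634444]
```

View pics/w5.png

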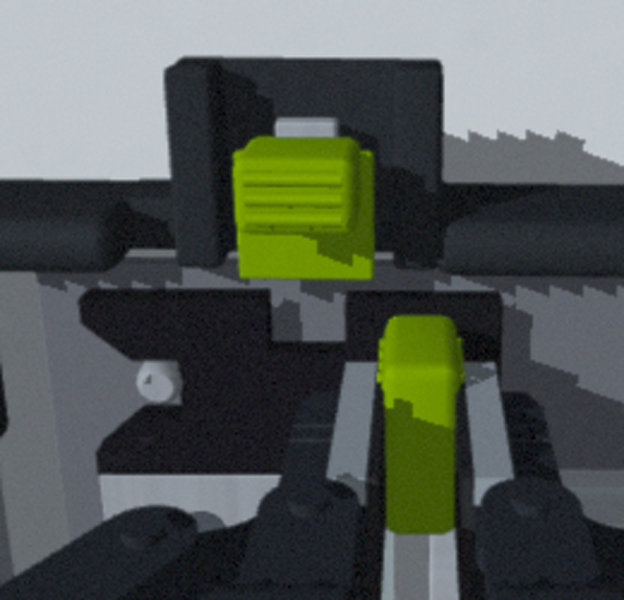

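The pin is seated at the end of the slot, the push reads 13 N, and the cut-out faces the bolt. I'll relax the push, let go and lift.

Request:
arm_command:
  series:
    - [0,0.001,-0.0002,0]
    - [0,0.0017,-0.0004,0]
    - [0,0.0017,-0.0004,0]
    - [0,0.0017,-0.0004,0]
    - [0,0.0017,-0.0004,0]

```text
time: 13.1
ee_pos: [0.5164, 0.0902, 0.042]
tcp_rot: [180.0, -0.0, -179.5]
wrist_force: [1.4, 5.8, -0.4]
opening: 0.0108
grasp_force: 49.7
```

Request:
arm_command:
  series:
    - [0,0,0,0]
    - [0,0,0,0]
    - [0,0,0,0]
    - [0,0,0,0]
    - [0,0,0,0]
  hand: 0.03

```text
time: 13.6
ee_pos: [0.5165, 0.0897, 0.0423]
tcp_rot: [-180.0, -0.0, -179.5]
wrist_force: [0.0, -0.4, -0.0]
opening: 0.0296
grasp_force: 0.0
```

Request:
arm_command:
  series:
    - [0,0,-0.01,0]
    - [0,0,-0.03,0]
    - [0,0,-0.05,0]
    - [0,0,-0.06,0]
    - [0,0,-0.06,0]

```text
time: 14.1
ee_pos: [0.5174, 0.09, 0.1042]
tcp_rot: [180.0, 0.2, -179.5]
wrist_force: [-0.2, 0.1, -0.7]
opening: 0.0298
grasp_force: 0.0
```

```bash
python3 - <<'E'
from h import *
o=bot.get_obs(); print(o["ee_pos"],o["wrist_force"],o["q"])
c,T=cam("wrist"); np.savez("w6",T=T,K=c["camera_matrix"]); cv2.imwrite("pics/w6.png",c["color"])
h=cv2.cvtColor(c["color"],cv2.COLOR_BGR2HSV)
for m in bot.mark_of("wrist","lock_mid")[:1]: print(m,onz(c,T,m["location"],.044))
for m in bot.mark_of("wrist","insert_notch")[:1]: print(m,onz(c,T,m["location"],.03))
E
```

```text
[0.51739476 0.09002256 0.10422109] [-0.17395774  0.06220075 -0.74658888] [ 9.87208712e+00  8.14553498e-01 -8.29998631e+00  8.07215986e+01
 -3.47863878e-03  9.35593382e+00]
{'location': [268.1, 192.8], 'confidence': 0.68} [0.47562353 0.0657714  0.044     ]
{'location': [236.9, 256.0], 'confidence': 0.85} [0.51535376 0.04510156 0.03      ]
```

View pics/w6.png

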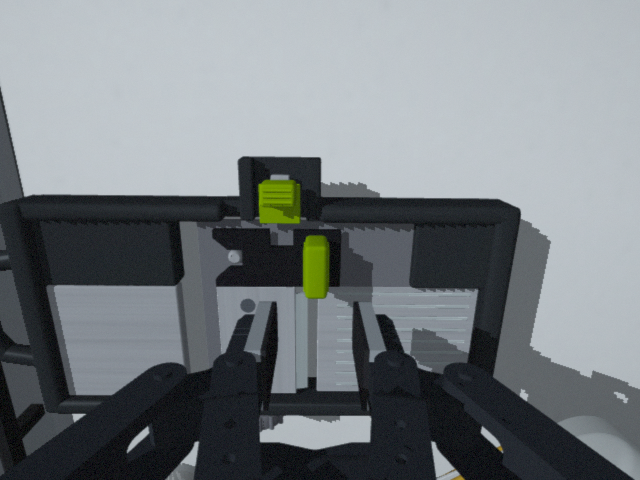

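The insert stays home. The lock's thumb piece is at px (280,195), about world (0.475, 0.070). I'll close the fingers and go to its near side.

Request:
arm_command:
  series:
    - [0.02,-0.006,0,0]
    - [0.045,-0.013,0,0]
    - [0.065,-0.02,0,0]
    - [0.073,-0.02,0,0]
    - [0.073,-0.02,0,0]
  hand: 0.0

```text
time: 14.75
ee_pos: [0.4431, 0.0692, 0.102]
tcp_rot: [180.0, -0.0, -179.5]
wrist_force: [0.4, 0.0, -0.1]
opening: 0.0001
grasp_force: 0.0
```

```bash
python3 - <<'E'
from h import *
delta(.443,.070,.042,180.5); print(bot.get_obs()["opening"])
E
```

```text
delta [0.0001 0.0008 0.06  ] turn rad 0.0001
0.00010240199371899485
```

Request:
arm_command:
  series:
    - [0,0.001,0.02,0]
    - [0,0.001,0.045,0]
    - [0,0.001,0.056,0]
    - [0,0.001,0.059,0]
    - [0,0.001,0.059,0]

```text
time: 15.25
ee_pos: [0.4439, 0.0703, 0.0434]
tcp_rot: [-180.0, -0.0, -179.5]
wrist_force: [-0.4, 0.5, 0.2]
opening: 0.0001
grasp_force: 0.0
```

Request:
arm_command:
  series:
    - [-0.003,0,0,0]
    - [-0.006,0,0,0]
    - [-0.009,0,0,0]
    - [-0.012,0,0,0]
    - [-0.012,0,0,0]

```text
time: 15.75
ee_pos: [0.4562, 0.0703, 0.0436]
tcp_rot: [180.0, 0.0, -179.5]
wrist_force: [-0.5, -0.3, 0.3]
opening: -0.0005
grasp_force: 0.0
```

Request:
arm_command:
  series:
    - [-0.0015,0,0,0]
    - [-0.003,0,0,0]
    - [-0.0045,0,0,0]
    - [-0.006,0,0,0]
    - [-0.006,0,0,0]

```text
time: 16.25
ee_pos: [0.4616, 0.0704, 0.0434]
tcp_rot: [-180.0, -0.0, -179.5]
wrist_force: [-2.5, -0.1, 1.5]
opening: -0.0003
grasp_force: 1.1
```

Request:
arm_command:
  series:
    - [-0.0015,0,0,0]
    - [-0.003,0,0,0]
    - [-0.004,0,0,0]
    - [-0.005,0,0,0]
    - [-0.005,0,0,0]

```text
time: 16.75
ee_pos: [0.4668, 0.0704, 0.0434]
tcp_rot: [-180.0, 0.0, -179.5]
wrist_force: [-2.5, -1.2, 1.0]
opening: 0.0
grasp_force: 1.0
```

Request:
arm_command:
  series:
    - [-0.001,0,0,0]
    - [-0.002,0,0,0]
    - [-0.003,0,0,0]
    - [-0.003,0,0,0]
    - [-0.003,0,0,0]

```text
time: 17.25
ee_pos: [0.4698, 0.0704, 0.0434]
tcp_rot: [-180.0, 0.0, -179.5]
wrist_force: [-1.0, -1.1, 0.8]
opening: -0.0001
grasp_force: 0.9
```

Request:
arm_command:
  series:
    - [-0.0007,0,0,0]
    - [-0.0013,0,0,0]
    - [-0.002,0,0,0]
    - [-0.002,0,0,0]
    - [-0.002,0,0,0]

```text
time: 17.75
ee_pos: [0.471, 0.0704, 0.0433]
tcp_rot: [-180.0, -0.1, -179.5]
wrist_force: [-6.7, -0.8, 3.0]
opening: -0.0001
grasp_force: 3.2
```

Request:
arm_command:
  series:
    - [-0.0005,0,0,0]
    - [-0.001,0,0,0]
    - [-0.0015,0,0,0]
    - [-0.0015,0,0,0]
    - [-0.0015,0,0,0]

```text
time: 18.25
ee_pos: [0.4712, 0.0705, 0.0432]
tcp_rot: [180.0, -0.2, -179.5]
wrist_force: [-14.1, -0.2, 8.7]
opening: -0.0002
grasp_force: 7.1
```

Hard stop at 14 N. I'll back off, lift and look.

Request:
arm_command:
  series:
    - [0.005,0,0,0]
    - [0.015,0,0,0]
    - [0.03,0,-0.01,0]
    - [0.03,0,-0.05,0]
    - [0.03,0,-0.09,0]

```text
time: 18.75
ee_pos: [0.442, 0.0702, 0.1339]
tcp_rot: [-180.0, -0.0, -179.5]
wrist_force: [1.1, 0.3, 0.6]
opening: -0.0
grasp_force: 0.0
```

Request:
arm_command:
  series:
    - [0,0,-0.005,0]
    - [-0.02,0.02,-0.005,0]
    - [-0.05,0.04,-0.005,0]
    - [-0.05,0.04,-0.005,0]
    - [-0.05,0.04,-0.005,0]

```text
time: 19.25
ee_pos: [0.4926, 0.1109, 0.1376]
tcp_rot: [-180.0, -0.1, -179.4]
wrist_force: [-0.1, -0.1, 0.1]
opening: -0.0002
grasp_force: 0.0
```

```bash
python3 - <<'E'
from h import *
c,T=cam("wrist"); print(bot.get_obs()["ee_pos"],bot.get_obs()["wrist_force"])
for n in ["lock_mid","insert_notch","insert_grip"]:
    for m in bot.mark_of("wrist",n)[:1]: print(n,m,onz(c,T,m["location"],{"lock_mid":.044,"insert_notch":.03,"insert_grip":.046}[n]))
u,v=pix(c,T,(.50,.07,.04)).astype(int); u=max(u,110);v=max(v,90)
cv2.imwrite("pics/w7.png",cv2.resize(c["color"][v-90:v+90,u-110:u+110],None,fx=3.2,fy=3.2,interpolation=cv2.INTER_CUBIC))
E
```

```text
[0.49231423 0.11058526 0.13792018] [-0.6146143   0.03098527  0.23909644]
lock_mid {'location': [248.5, 219.6], 'confidence': 0.62} [0.47347003 0.07027869 0.044     ]
insert_notch {'location': [215.0, 275.7], 'confidence': 0.79} [0.51651335 0.04356558 0.03      ]
insert_grip {'location': [280.0, 280.6], 'confidence': 0.91} [0.51288743 0.08911286 0.046     ]
```

View pics/w7.png

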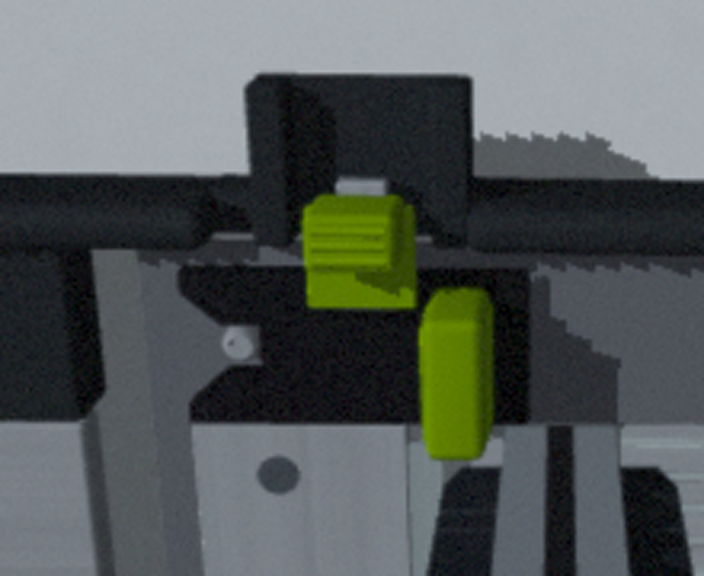

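The lock is fully in, with its bolt over the cut-out at crop px (360,290), and the pin is still in the slot at (240,343). The arm is clear.

```bash
python3 -c "
from workcell import bot; print(bot.job_done())"
```

```text
the job is handed in; nothing more can be done
None
```

The insert is seated on the pin, pressed home with a push reading 13 N at the wrist. The green lock is pushed to its stop with the bolt in the cut-out, the tumbler and salt shaker were left alone, and I handed the job in at about 19 s.

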